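# Push a row of spare rollers home in their track and shut the keeper

### The job

Push the row of four rollers along its track from behind, all together as one train, until the first is fully home against the end stop, then push the keeper fully in behind the last roller. Only push with the fingers: do not lift or tip a roller, do not pull the row apart, and leave the other things on the board alone.

Things in the scene. Friction and masses are not known exactly. Their poses are not given: they have to be found in the camera images.
- roller_track: Fixed metal track, 330 x 72 mm, on the board. Origin under its centre, own +x along it to the end stop, +y across it to the robot's side, z up. Rollers stand on its base at own z = 0.006. Two low rails (inner faces y = +-0.0215, outer +-0.0295) reach z = 0.014, so rollers show 18 mm above them. Open end at x = -0.165. Row fully home: roller centres near x = 0.1295, 0.0885, 0.0475, 0.0065.
- board: Fixed plywood board, 396 x 596 x 10 mm, lying on the rim of the blue crate; its top, on which the track lies, is at z = 0.194. Origin at the centre of its underside.
- track_stop (a point): Middle of the lower edge of the end stop's face, on the track's base: track (0.150, 0, 0.006). The stop is a metal block 59 mm wide, 15 mm thick, its top 36 mm above the board.
- keeper (a joint): Slide of the keeper bar: 0 = drawn back, 0.048 = fully in, across the track; moves to the track's -y (away from the robot), rubs with about 1.5 N, no spring. Bar 10 mm wide at track x = -0.023, z = 0.016 to 0.024, above the rails; tip at y = 0.032 drawn back, -0.016 in. It passes 4 mm behind the last roller when the row is fully home, else it hits a roller.
- keeper_plate (a point): Middle of the outer face of the keeper's black upright push plate (32 mm wide along the track, 10 mm thick, 6 to 44 mm above the board), facing the robot (track +y). At joint 0: track (-0.023, 0.122, 0.025); fully in y = 0.074. The keeper's fixed guide block stands at track x = -0.037 to -0.009, y = 0.047 to 0.067, up to 31 mm above the board.
- roller_1: Grey steel roller, a spool shape standing on its flat face: 41 mm diameter, 26 mm high, 0.11 kg, round collision outline. Origin at the centre of its underside, own z up. It is the first of the row, nearest the end stop.
- roller_2: Grey steel roller, a spool shape standing on its flat face: 41 mm diameter, 26 mm high, 0.11 kg, round collision outline. Origin at the centre of its underside, own z up. Second of the row, touching roller_1 and roller_3.
- roller_3: Grey steel roller, a spool shape standing on its flat face: 41 mm diameter, 26 mm high, 0.11 kg, round collision outline. Origin at the centre of its underside, own z up. Third of the row.
- roller_4: Grey steel roller, a spool shape standing on its flat face: 41 mm diameter, 26 mm high, 0.11 kg, round collision outline. Origin at the centre of its underside, own z up. Last of the row, farthest from the end stop: the one to push on.
- small_hex_key: Bystander: dark L-shaped hex key lying flat on the board, 32x83x5 mm; origin at the centre of its underside.
- loose_tape: Bystander: roll of dark tape lying flat on the board, 55 mm wide, 19 mm high; origin at the centre of its underside.
- loose_wheel: Bystander: black toothed feed wheel lying flat on the board, 47 mm diameter, 12 mm high; origin at the centre of its underside.

How it is judged:
On the way, in this order (a step that is already met when the one before it is completed fails the run):
1. the whole row is home against the end stop while the keeper is still drawn back (x of roller_1 in the frame of roller_track above 0.1245 m and x of roller_2 in the frame of roller_track above 0.0835 m and x of roller_3 in the frame of roller_track above 0.0425 m and x of roller_4 in the frame of roller_track above 0.0015 m and value of joint keeper below 0.015 m), for 0.2 s.
2. the keeper is pushed in behind the last roller (value of joint keeper above 0.042 m), for 0.2 s.
At the end, for the whole second after the job is handed in: All four rollers stand flat and at rest in the track, each within 5 mm of its fully home place in the row against the end stop, and the keeper is in (at least 42 of its 48 mm) (x of roller_1 in the frame of roller_track above 0.1245 m and x of roller_2 in the frame of roller_track above 0.0835 m and x of roller_3 in the frame of roller_track above 0.0425 m and x of roller_4 in the frame of roller_track above 0.0015 m and value of joint keeper above 0.042 m and z of each of roller_1, roller_2, roller_3, roller_4 in the frame of roller_track below 0.009 m and angle between each of roller_1, roller_2, roller_3, roller_4's own z axis and vertical below 0.1 rad and linear speed of each of roller_1, roller_2, roller_3, roller_4 below 0.01 m/s); the robot touches nothing.
It fails at once if a roller is lifted more than 6 mm off the track (z of any of roller_1, roller_2, roller_3, roller_4 in the frame of roller_track above 0.012 m).
It fails at once if a roller is tipped by more than 0.35 rad (angle between any of roller_1, roller_2, roller_3, roller_4's own z axis and vertical above 0.35 rad).
It fails at once if the row is pulled apart: its gaps add up to more than 25 mm (distance between roller_1 and roller_4 above 0.148 m).
It fails at once if another thing on the board is shifted by more than 15 mm (distance of any of small_hex_key, loose_tape, loose_wheel from where it was at the start of the episode above 0.015 m).
It also fails if it takes over 45 s, if anything falls off the work surface, if the arm or the gripper's body presses on something with over 40 N, if the wrist force passes 120 N, or if a joint passes its speed limit or range.

### The arm

A 6-joint arm with a two-finger parallel gripper is mounted at the origin on the work surface; the furniture and walls round the work are solid. World frame = base frame: x ahead of the robot, y to its left, z up, the work surface at z = 0. Lengths are in m, angles in rad, forces in N, time in s.
With the tool pointing down it reaches from about 0.3 to 0.775 m from the base axis. Payload 14.6 kg.
Tool frame: the origin (TCP) lies between the finger pads; the fingertips stand 8 mm ahead of it and the grasp point (between the pads) lies 11 mm behind it; z points along the fingers, y is the direction in which the jaws open and shut (so a half turn about z gives the same grasp; the last joint's range is limited). The gripper opens to 94 mm and grips with 3 to 60 N. Pads are 16 mm wide; open, the fingers measure 119 mm over their backs; the gripper's body (75 mm by 177 mm) begins 78 mm behind the grasp point.
Start: joints at [-1.384, 0.3, 1.521, -0, 1.321, -0.067], TCP at [0.138, -0.532, 0.213] pointing down, gripper open.
Joint ranges: [-3.03, 3.03], [-0.79, 2.21], [0.23, 2.52], [-1.04, 4.18], [0, 3.07], [-2.55, 2.55]. Speed limits (rad/s): [2.22, 2.22, 2.57, 3.14, 3.14, 3.14].

### API

Orientations are given as [roll, pitch, yaw] about the fixed x, y, z axes, in that order (R = Rz(yaw) Ry(pitch) Rx(roll)).
In Python, from station import ctrl, viewer, workorder gives the robot as it stands.
- The arm moves only by the tool play_rows, never from a script. Its argument "commands" is a list of rows, each an object of numbers: "dx", "dy", "dz": the shift along the tool's x, y, z in m; "ax", "ay", "az": the turn, a rotation vector about the tool's x, y, z in degrees. In form: [{"dx": .., "dy": .., "dz": .., "ax": .., "ay": .., "az": ..}, ...]. A call has exactly 5 rows; each row shifts and turns the pose as measured when the row begins, along the tool's axes as they then stand; what a row does not reach is not made up. A row lasts 1/12 s, in which the tool goes at most 41.7 mm and 7.16 degrees, less where a joint would pass 70% of its speed; a pose out of reach is approached as far as the arm can. A call with a gripper value outside its range is refused whole. "claw" is the opening, from 0 (shut) to 1 (fully open), set as the call begins (left out, the last holds). The fingers move at their own pace and stop on an object; "squeeze" is the grip in N (left out, the last holds). Time passes only in rows, so rows that do not move let the fingers close, or fill a call up. It gives the time, the measured TCP pose, the force and the opening at its end, in the units of the state.
- ctrl.get_obs(): the state, without advancing time (a new reading comes with each control period).
- viewer.camera(name): name is "side" or "top"; returns the picture (420x560x3 uint8, red, green, blue); there is no depth.
- viewer.camera_model(name): a dict with "K" (3x3 intrinsics, pixels), "pose" (4x4, takes a point from camera to world coordinates). Camera axes: x right, y down, z forward; pixel columns grow to the right and rows downward; lengths in m; the calibration is good to about 2 mm. A picture is of the moment at which its call begins. camera_model takes no time and is no camera call.
- workorder.hand_in(): hands the job in, once; it reports no verdict.
The state is a dict: "time_s": time; "qpos": joint angles; "joint_vel": joint speeds; "tau": joint torques, N m; "ee_pos": TCP position; "eef_rot": TCP orientation; "force": force on the tool from outside, world axes, zero at the start; "moment": the same for the moment, N m; "grip_width": finger opening in m.
Only numpy, scipy, OpenCV 4.12 (cv2) and the standard library are available. Lean on these libraries where they do the work, as an engineer would, in place of code of your own. Each camera call takes 0.05 s, during which the arm holds its last target. There are 200 camera calls.

## Working session

There is one attempt and no reset: what is moved stays moved. The work goes in short steps, Python scripts to look and compute and a tool call to move; the robot and the scene stay as the last step left them, time stands still between calls to the robot, and variables do not carry over. Pictures are saved under pics/ and viewed, about 8 in all and at most 12, crops included, and the job is handed in when it is done.

Besides the shell and the picture viewer there is one more tool, called after "Call:" by a JSON object that holds its "fn" and its "kwargs". play_rows: Moves the arm, as the interface text tells. Its arguments: {"type":"object","properties":{"commands":{"type":"array","items":{"type":"object","properties":{"dx":{"type":"number"},"dy":{"type":"number"},"dz":{"type":"number"},"ax":{"type":"number"},"ay":{"type":"number"},"az":{"type":"number"}}}},"claw":{"type":"number"},"squeeze":{"type":"number"}},"required":["commands"]}

```bash
mkdir -p pics; ls; python3 - <<'E'
from station import ctrl, viewer
import cv2
for n in ("top","side"):
    cv2.imwrite(f"pics/{n}0.png", cv2.cvtColor(viewer.camera(n),cv2.COLOR_RGB2BGR))
    m=viewer.camera_model(n); print(n,m["K"],m["pose"])
print(ctrl.get_obs())
E
```

```text
pics
top [[506.52106152   0.         267.26466865]
 [  0.         506.52106152 208.61445078]
 [  0.           0.           1.        ]] [[ 0.01139763 -0.9875259   0.15704362  0.36756984]
 [-0.99886955 -0.01849252 -0.04379097 -0.00179738]
 [ 0.04614885 -0.15636698 -0.98662032  1.09475284]
 [ 0.          0.          0.          1.        ]]
side [[471.52632493   0.         291.44099604]
 [  0.         471.52632493 203.99993077]
 [  0.           0.           1.        ]] [[ 0.98697745 -0.10961974  0.11772432  0.43050825]
 [-0.16066053 -0.63545259  0.75524049 -0.65876368]
 [-0.00798104 -0.76431899 -0.64478895  0.80264922]
 [ 0.          0.          0.          1.        ]]
{'time_s': 0.1, 'qpos': array([-1.38358445e+00,  3.00394275e-01,  1.52152075e+00,  1.26148955e-05,
        1.32070025e+00, -6.65860419e-02]), 'joint_vel': array([ 6.91039361e-04,  4.48331879e-04, -1.98848931e-03,  1.84697892e-05,
        7.70761578e-04, -9.07176324e-04]), 'tau': array([ 1.49805805e-03, -5.32646012e+01, -3.53281689e+01,  7.09739607e-02,
        2.35136080e-02, -5.40585040e-05]), 'ee_pos': array([ 0.13806024, -0.53215444,  0.21295399]), 'eef_rot': array([-3.14057311e+00, -8.02343106e-05,  2.53794752e-01]), 'force': array([ 0.1041045 , -0.25772229,  0.09240931]), 'moment': array([ 0.06134034, -0.03388044, -0.03893281]), 'grip_width': 0.09411620707235198}
```

View pics/top0.png

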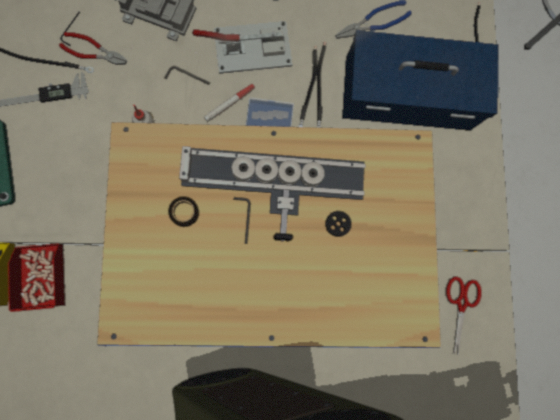

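View pics/side0.png

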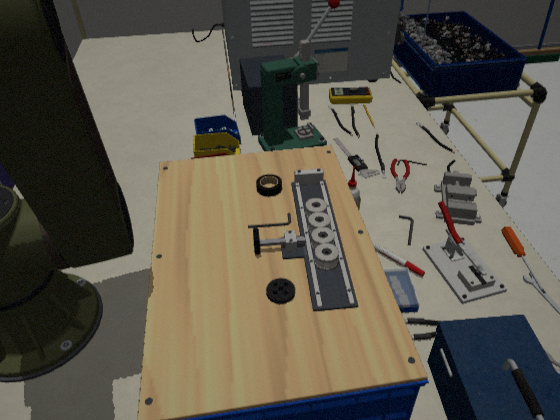

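The top view shows the track running from its stop (about 185,165) to its open end (about 364,180), with rollers at columns 243–313, row ~168, the keeper plate at (283,237), and tape, hex key and wheel at (183,211), (245,215), (338,223). The side view agrees: stop at (308,177), last roller at (326,252), keeper plate at (256,241). Next I'll enlarge both to pick points.

```bash
python3 - <<'E'
import cv2, numpy as np
t=cv2.imread("pics/top0.png")[140:250,160:380]; s=cv2.imread("pics/side0.png")[160:315,240:365]
cv2.imwrite("pics/topc.png",cv2.resize(t,None,fx=3.6,fy=3.6,interpolation=cv2.INTER_CUBIC))
cv2.imwrite("pics/sidec.png",cv2.resize(s,None,fx=3.8,fy=3.8,interpolation=cv2.INTER_CUBIC))
E
```

```text
(no output)
```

View pics/topc.png

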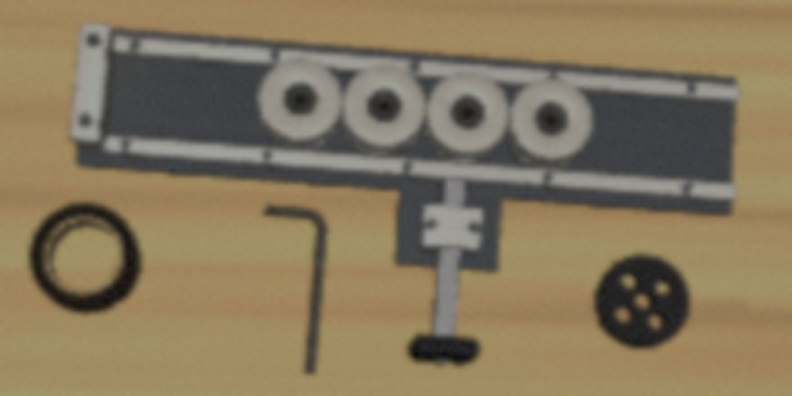

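View pics/sidec.png

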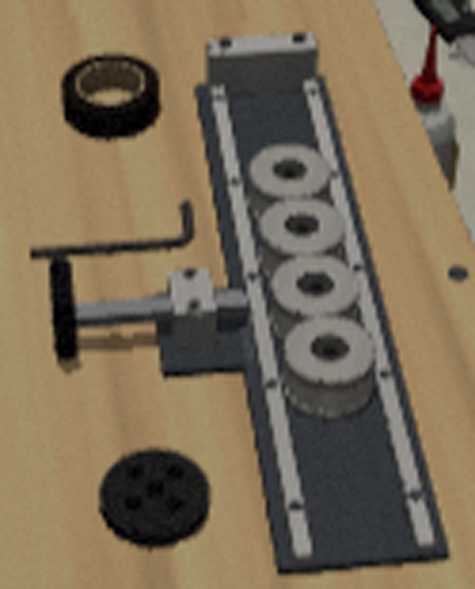

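The top crop gives the roller bores at (300,99), (384,105), (467,112), (551,119), stop screws at (93,39) and (85,121), rail ends at (737,91) and (733,192), and the plate at (444,349). The matching side points are the bores at (290,169), (301,224), (313,284), (328,348), screws at (300,38) and (225,42), and rail ends at (428,540) and (302,552).

```bash
cat > h.py <<'E'
import numpy as np, cv2
from station import ctrl, viewer
def P(n):
    m=viewer.camera_model(n); return np.array(m["K"])@np.linalg.inv(m["pose"])[:3]
def tri(t,s):
    X=cv2.triangulatePoints(P("top"),P("side"),np.float64(t).T,np.float64(s).T); return (X[:3]/X[3]).T
def onz(n,px,z):
    m=viewer.camera_model(n); px=np.float64(px); d=np.c_[px,np.ones(len(px))]@np.linalg.inv(m["K"]).T@m["pose"][:3,:3].T
    o=m["pose"][:3,3]; return o+d*((np.asarray(z)-o[2])/d[:,2])[:,None]
E
python3 - <<'E'
from h import *
np.set_printoptions(precision=4,suppress=True)
f=lambda p,k,o:(np.float64(p)+.5)/k-.5+o
t=f([(300,99),(384,105),(467,112),(551,119),(93,39),(85,121),(737,91),(733,192),(135,44),(691,88),(687,188),(125,145),(444,345)],3.6,(160,140))
s=f([(290,169),(301,224),(313,284),(328,348),(300,38),(225,42),(428,540),(302,552),(312,90),(415,495),(295,506),(219,92),(62,262)],3.8,(240,160))
z=[.226]*4+[.230]*2+[.208]*6+[.238]
print(np.c_[tri(t,s),onz("top",t,z)[:,:2],onz("side",s,z)[:,:2],z])
# track fit from rollers/screws/rail ends on known height, mean of cams
w=(onz("top",t,z)+onz("side",s,z))[:,:2]/2
loc=np.array([(.1575,None)])if 0 else None
ax=w[[5,4]].mean(0)-w[[7,6]].mean(0); yaw=np.arctan2(ax[1],ax[0])
v=w[0]-w[3]; print(yaw,np.arctan2(v[1],v[0]),np.linalg.norm(ax),np.linalg.norm(v))
u=ax/np.linalg.norm(ax); n=np.array([-u[1],u[0]])
c0=w[[5,4]].mean(0)-.1575*u; c1=w[[7,6]].mean(0)+.165*u
print("origin est",c0,c1); c=(c0+c1)/2
print("local",np.c_[(w-c)@u,(w-c)@n])
T=lambda x,y:c+x*u+y*n
for p in [(.0065,0),(-.023,.122),(-.023,.074)]: print(p,T(*p))
E
```

```text
[[ 0.579   0.0032  0.2303  0.5788  0.0032  0.5815  0.0085  0.226 ]
 [ 0.5765 -0.0377  0.2304  0.5768 -0.0379  0.5785 -0.0327  0.226 ]
 [ 0.5739 -0.0783  0.2297  0.5742 -0.0786  0.5755 -0.0743  0.226 ]
 [ 0.5715 -0.1194  0.2298  0.5716 -0.1199  0.5735 -0.1157  0.226 ]
 [ 0.605   0.1035  0.2352  0.6055  0.1042  0.6078  0.1108  0.23  ]
 [ 0.5644  0.1058  0.236   0.5646  0.1065  0.5671  0.1142  0.23  ]
 [ 0.5926 -0.2159  0.2115  0.5923 -0.2167  0.5949 -0.2131  0.208 ]
 [ 0.5407 -0.213   0.2112  0.5404 -0.2137  0.5424 -0.2104  0.208 ]
 [ 0.6088  0.0855  0.2133  0.6095  0.086   0.6113  0.0924  0.208 ]
 [ 0.5933 -0.1925  0.212   0.5934 -0.1933  0.5956 -0.1892  0.208 ]
 [ 0.5424 -0.1897  0.2119  0.542  -0.1905  0.5444 -0.1865  0.208 ]
 [ 0.5577  0.0884  0.2162  0.558   0.0892  0.5612  0.0993  0.208 ]
 [ 0.4588 -0.0661  0.2502  0.4581 -0.0671  0.4616 -0.0527  0.238 ]]
1.5127195595910239 1.5089653225790818 0.3229377540661507 0.12387800253780742
origin est [ 0.5771 -0.0483] [ 0.5771 -0.0487]
local [[ 0.0544  0.0001]
 [ 0.0133  0.0002]
 [-0.028   0.0006]
 [-0.0694  0.0006]
 [ 0.1575 -0.0204]
 [ 0.158   0.0204]
 [-0.1651 -0.0261]
 [-0.1653  0.0261]
 [ 0.1394 -0.0252]
 [-0.1415 -0.0256]
 [-0.1417  0.0257]
 [ 0.1415  0.0258]
 [-0.0182  0.1164]]
(0.0065, 0) [ 0.5775 -0.042 ]
(-0.023, 0.122) [ 0.454  -0.0644]
(-0.023, 0.074) [ 0.5019 -0.0672]
```

The fit is consistent: triangulated heights sit a steady ~4 mm above the stated ones, rail spacing and roller pitch match, and the track origin is about (0.577, −0.0485) with yaw 1.511. Next I raise the tool, turn it and shut the claw, and check the toolbox height as well.

Call:
{"fn": "play_rows", "kwargs": {"commands": [{"dz": -0.016, "az": -7}, {"dz": -0.016, "az": -7}, {"dz": -0.016, "az": -7}, {"dz": -0.016, "az": -7}, {"dz": -0.016, "az": -7}], "claw": 0, "squeeze": 30}}

```text
validation failed for argument at $.co...
```

```bash
cat >> h.py <<'E'
from scipy.spatial.transform import Rotation as R
C=np.array([.5771,-.0485]); YAW=1.512
U=np.array([np.cos(YAW),np.sin(YAW)]); N=np.array([-U[1],U[0]])
def go(lx,ly,z,yaw):
    o=ctrl.get_obs(); r=R.from_euler("xyz",o["eef_rot"]); p=o["ee_pos"]
    g=np.r_[C+lx*U+ly*N,z]; rg=R.from_euler("xyz",[np.pi,0,yaw])
    d=p[:2]-C
    print("t",o["time_s"],"p",p.round(4),"local",(d@U).round(4),(d@N).round(4),"rpy",np.array(o["eef_rot"]).round(3),"F",o["force"].round(1),"w",round(o["grip_width"],4))
    print("shift mm",(r.inv().apply(g-p)*1000).round(1),"turn deg",(r.inv()*rg).as_rotvec(degrees=True).round(2))
E
python3 - <<'E'
from h import *
print(tri([(430,65)],[(527,370)]))
go(-.125,0,.285,1.512)
E
```

```text
[[ 0.80745248 -0.35638387  0.18390689]]
t 0.1 p [ 0.1381 -0.5322  0.213 ] local -0.5086 0.4099 rpy [-3.141 -0.     0.254] F [ 0.1 -0.3  0.1] w 0.0941
shift mm [ 508.  -239.1  -71.8] turn deg [-5.000e-02 -4.000e-02 -7.209e+01]
```

The toolbox is well below the gripper body. The call was refused because each row needs all six fields.

Call:
{"fn": "play_rows", "kwargs": {"commands": [{"dx": 0, "dy": 0, "dz": -0.016, "ax": 0, "ay": 0, "az": -7}, {"dx": 0, "dy": 0, "dz": -0.016, "ax": 0, "ay": 0, "az": -7}, {"dx": 0, "dy": 0, "dz": -0.016, "ax": 0, "ay": 0, "az": -7}, {"dx": 0, "dy": 0, "dz": -0.016, "ax": 0, "ay": 0, "az": -7}, {"dx": 0, "dy": 0, "dz": -0.016, "ax": 0, "ay": 0, "az": -7}], "claw": 0, "squeeze": 30}}

```text
time_s: 0.52
ee_pos: [0.1377, -0.5305, 0.2905]
eef_rot: [-3.133, -0.008, 0.877]
force: [0.2, -0.4, 0.1]
grip_width: 0.0642
```

```bash
python3 -c "
from h import *
go(-.125,0,.285,1.512)"
```

```text
t 0.5167 p [ 0.1377 -0.5305  0.2905] local -0.507 0.4103 rpy [-3.133 -0.008  0.877] F [ 0.2 -0.4  0.1] w 0.0642
shift mm [550.9 103.7   8.7] turn deg [ -0.36  -0.58 -36.39]
```

Call:
{"fn": "play_rows", "kwargs": {"commands": [{"dx": 0.036, "dy": 0.007, "dz": 0, "ax": 0, "ay": 0, "az": 0}, {"dx": 0.036, "dy": 0.007, "dz": 0, "ax": 0, "ay": 0, "az": 0}, {"dx": 0.036, "dy": 0.007, "dz": 0, "ax": 0, "ay": 0, "az": 0}, {"dx": 0.036, "dy": 0.007, "dz": 0, "ax": 0, "ay": 0, "az": 0}, {"dx": 0.036, "dy": 0.007, "dz": 0, "ax": 0, "ay": 0, "az": 0}]}}

```text
time_s: 0.93
ee_pos: [0.2788, -0.4126, 0.2929]
eef_rot: [-3.134, -0.006, 0.882]
force: [-0.1, -1.6, -0.4]
grip_width: 0.0311
```

Call:
{"fn": "play_rows", "kwargs": {"commands": [{"dx": 0.036, "dy": 0.007, "dz": 0, "ax": 0, "ay": 0, "az": 0}, {"dx": 0.036, "dy": 0.007, "dz": 0, "ax": 0, "ay": 0, "az": 0}, {"dx": 0.036, "dy": 0.007, "dz": 0, "ax": 0, "ay": 0, "az": 0}, {"dx": 0.036, "dy": 0.007, "dz": 0, "ax": 0, "ay": 0, "az": 0}, {"dx": 0.036, "dy": 0.007, "dz": 0, "ax": 0, "ay": 0, "az": 0}]}}

```text
time_s: 1.35
ee_pos: [0.4256, -0.2883, 0.293]
eef_rot: [-3.132, -0.006, 0.881]
force: [-0.5, -0.9, 0.7]
grip_width: 0.001
```

Call:
{"fn": "play_rows", "kwargs": {"commands": [{"dx": 0, "dy": 0, "dz": 0, "ax": 0, "ay": 0, "az": -7}, {"dx": 0, "dy": 0, "dz": 0, "ax": 0, "ay": 0, "az": -7}, {"dx": 0, "dy": 0, "dz": 0, "ax": 0, "ay": 0, "az": -7}, {"dx": 0, "dy": 0, "dz": 0, "ax": 0, "ay": 0, "az": -7}, {"dx": 0, "dy": 0, "dz": 0, "ax": 0, "ay": 0, "az": -7}]}}

```text
time_s: 1.77
ee_pos: [0.4309, -0.2814, 0.291]
eef_rot: [-3.135, -0.013, 1.504]
force: [-0.5, 0.1, 0.1]
grip_width: 0.0004
```

```bash
python3 -c "
from h import *
go(-.125,0,.27,1.512)"
```

```text
t 1.7667 p [ 0.4309 -0.2814  0.291 ] local -0.2411 0.1323 rpy [-3.135 -0.013  1.504] F [-0.5  0.1  0.1] w 0.0004
shift mm [116.9 131.4  21.6] turn deg [-0.4  -0.75 -0.48]
```

Call:
{"fn": "play_rows", "kwargs": {"commands": [{"dx": 0.0235, "dy": 0.0265, "dz": 0, "ax": 0, "ay": 0, "az": 0}, {"dx": 0.0235, "dy": 0.0265, "dz": 0, "ax": 0, "ay": 0, "az": 0}, {"dx": 0.0235, "dy": 0.0265, "dz": 0, "ax": 0, "ay": 0, "az": 0}, {"dx": 0.0235, "dy": 0.0265, "dz": 0, "ax": 0, "ay": 0, "az": 0}, {"dx": 0.0235, "dy": 0.0265, "dz": 0, "ax": 0, "ay": 0, "az": 0}]}}

```text
time_s: 2.18
ee_pos: [0.5712, -0.1712, 0.2908]
eef_rot: [-3.133, -0.013, 1.51]
force: [-0.3, -0.6, 0.4]
grip_width: 0.0004
```

Call:
{"fn": "play_rows", "kwargs": {"commands": [{"dx": 0, "dy": 0, "dz": 0, "ax": -0.2, "ay": -0.4, "az": -0.3}, {"dx": 0, "dy": 0, "dz": 0, "ax": -0.2, "ay": -0.4, "az": -0.2}, {"dx": 0, "dy": 0, "dz": 0, "ax": 0, "ay": 0, "az": 0}, {"dx": 0, "dy": 0, "dz": 0, "ax": 0, "ay": 0, "az": 0}, {"dx": 0, "dy": 0, "dz": 0, "ax": 0, "ay": 0, "az": 0}]}}

```text
time_s: 2.6
ee_pos: [0.5734, -0.1675, 0.2879]
eef_rot: [-3.136, 0.0, 1.524]
force: [-0.1, -0.4, 0.2]
grip_width: 0.0004
```

```bash
python3 -c "
from h import *
go(-.125,0,.216,1.512)"
```

```text
t 2.6 p [ 0.5734 -0.1675  0.2879] local -0.1191 -0.0033 rpy [-3.136  0.     1.524] F [-0.1 -0.4  0.2] w 0.0004
shift mm [-5.9 -3.  71.9] turn deg [-0.32  0.01  0.67]
```

Call:
{"fn": "play_rows", "kwargs": {"commands": [{"dx": -0.003, "dy": -0.0015, "dz": 0.011, "ax": 0, "ay": 0, "az": 0.3}, {"dx": -0.003, "dy": -0.0015, "dz": 0.011, "ax": 0, "ay": 0, "az": 0.3}, {"dx": 0, "dy": 0, "dz": 0.011, "ax": 0, "ay": 0, "az": 0}, {"dx": 0, "dy": 0, "dz": 0.011, "ax": 0, "ay": 0, "az": 0}, {"dx": 0, "dy": 0, "dz": 0.008, "ax": 0, "ay": 0, "az": 0}]}}

```text
time_s: 3.02
ee_pos: [0.5671, -0.1777, 0.2329]
eef_rot: [-3.139, 0.001, 1.506]
force: [0.8, 0.5, -0.1]
grip_width: 0.0001
```

```bash
python3 - <<'E'
from h import *
t=viewer.camera("top")[140:250,160:380]; s=viewer.camera("side")[160:315,240:365]
a=cv2.resize(t,(440,220),interpolation=cv2.INTER_CUBIC); b=cv2.resize(s,(340,422),interpolation=cv2.INTER_CUBIC)
m=np.zeros((422,780,3),np.uint8); m[:220,:440]=a; m[:,440:]=b
cv2.imwrite("pics/m1.png",m[...,::-1])
go(-.125,0,.215,1.512)
E
```

```text
t 3.1167 p [ 0.567  -0.1773  0.2326] local -0.1292 0.0025 rpy [-3.137e+00  1.000e-03  1.506e+00] F [-0.8  0.3  0.8] w 0.0006
shift mm [ 4.2  2.6 17.6] turn deg [-0.27  0.03 -0.32]
```

View pics/m1.png

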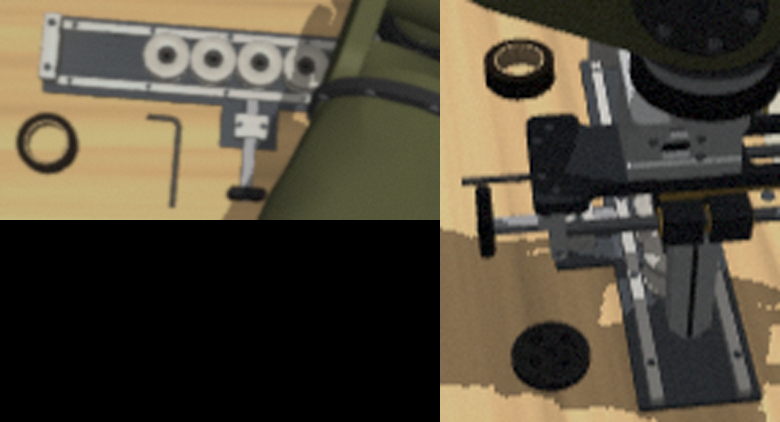

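The side view shows the shut fingertips at (690,335), over the channel about midway between the rails and clear behind the last roller. Nothing else is near, so I lower the tool.

Call:
{"fn": "play_rows", "kwargs": {"commands": [{"dx": 0, "dy": 0.002, "dz": 0.006, "ax": 0, "ay": 0, "az": 0}, {"dx": 0, "dy": 0, "dz": 0.006, "ax": 0, "ay": 0, "az": 0}, {"dx": 0, "dy": 0, "dz": 0.005, "ax": 0, "ay": 0, "az": 0}, {"dx": 0, "dy": 0, "dz": 0, "ax": 0, "ay": 0, "az": 0}, {"dx": 0, "dy": 0, "dz": 0, "ax": 0, "ay": 0, "az": 0}]}}

```text
time_s: 3.53
ee_pos: [0.5692, -0.1781, 0.2148]
eef_rot: [-3.138, 0.001, 1.506]
force: [-0.3, -0.6, -0.2]
grip_width: 0.0007
```

```bash
python3 -c "
from h import *
go(-.022,0,.214,1.512)"
```

```text
t 3.5333 p [ 0.5692 -0.1781  0.2148] local -0.1298 0.0002 rpy [-3.138e+00  1.000e-03  1.506e+00] F [-0.3 -0.6 -0.2] w 0.0007
shift mm [107.8  -0.5   0.7] turn deg [-0.18  0.05 -0.37]
```

Call:
{"fn": "play_rows", "kwargs": {"commands": [{"dx": 0.005, "dy": 0, "dz": 0, "ax": 0, "ay": 0, "az": -0.3}, {"dx": 0.005, "dy": 0, "dz": 0, "ax": 0, "ay": 0, "az": 0}, {"dx": 0.005, "dy": 0, "dz": 0, "ax": 0, "ay": 0, "az": 0}, {"dx": 0.005, "dy": 0, "dz": 0, "ax": 0, "ay": 0, "az": 0}, {"dx": 0.005, "dy": 0, "dz": 0, "ax": 0, "ay": 0, "az": 0}]}}

```text
time_s: 3.95
ee_pos: [0.5712, -0.1512, 0.2157]
eef_rot: [-3.14, 0.001, 1.511]
force: [0.4, 1.0, -0.1]
grip_width: 0.0003
```

Call:
{"fn": "play_rows", "kwargs": {"commands": [{"dx": 0.004, "dy": 0, "dz": 0, "ax": 0, "ay": 0, "az": 0}, {"dx": 0.004, "dy": 0, "dz": 0, "ax": 0, "ay": 0, "az": 0}, {"dx": 0.004, "dy": 0, "dz": 0, "ax": 0, "ay": 0, "az": 0}, {"dx": 0.004, "dy": 0, "dz": 0, "ax": 0, "ay": 0, "az": 0}, {"dx": 0.004, "dy": 0, "dz": 0, "ax": 0, "ay": 0, "az": 0}]}}

```text
time_s: 4.37
ee_pos: [0.5723, -0.1291, 0.2159]
eef_rot: [-3.14, 0.003, 1.511]
force: [-0.6, -2.9, -0.5]
grip_width: 0.0003
```

```bash
python3 -c "
from h import *
go(-.022,0,.214,1.512)"
```

```text
t 4.3667 p [ 0.5723 -0.1291  0.2159] local -0.0808 0.0 rpy [-3.140e+00  3.000e-03  1.511e+00] F [-0.6 -2.9 -0.5] w 0.0003
shift mm [58.8 -0.   1.7] turn deg [-0.1   0.17 -0.03]
```

The rollers are now being pushed, with about 3 N of drag.

Call:
{"fn": "play_rows", "kwargs": {"commands": [{"dx": 0.004, "dy": 0, "dz": 0.0003, "ax": 0, "ay": 0, "az": 0}, {"dx": 0.004, "dy": 0, "dz": 0.0003, "ax": 0, "ay": 0, "az": 0}, {"dx": 0.004, "dy": 0, "dz": 0, "ax": 0, "ay": 0, "az": 0}, {"dx": 0.004, "dy": 0, "dz": 0, "ax": 0, "ay": 0, "az": 0}, {"dx": 0.004, "dy": 0, "dz": 0, "ax": 0, "ay": 0, "az": 0}]}}

```text
time_s: 4.78
ee_pos: [0.5738, -0.1079, 0.2158]
eef_rot: [-3.141, 0.004, 1.511]
force: [-1.8, -3.3, 0.2]
grip_width: 0.0008
```

Call:
{"fn": "play_rows", "kwargs": {"commands": [{"dx": 0.004, "dy": 0, "dz": 0, "ax": 0, "ay": 0, "az": 0}, {"dx": 0.004, "dy": 0, "dz": 0, "ax": 0, "ay": 0, "az": 0}, {"dx": 0.004, "dy": 0, "dz": 0, "ax": 0, "ay": 0, "az": 0}, {"dx": 0.004, "dy": 0, "dz": 0, "ax": 0, "ay": 0, "az": 0}, {"dx": 0.004, "dy": 0, "dz": 0, "ax": 0, "ay": 0, "az": 0}]}}

```text
time_s: 5.2
ee_pos: [0.575, -0.0858, 0.2158]
eef_rot: [-3.141, 0.005, 1.511]
force: [-0.9, -3.3, 1.5]
grip_width: 0.0006
```

```bash
python3 -c "
from h import *
go(-.022,0,.214,1.512)"
```

```text
t 5.2 p [ 0.575  -0.0858  0.2158] local -0.0374 -0.0001 rpy [-3.141  0.005  1.511] F [-0.9 -3.3  1.5] w 0.0006
shift mm [15.4 -0.1  1.8] turn deg [-0.04  0.26 -0.08]
```

Call:
{"fn": "play_rows", "kwargs": {"commands": [{"dx": 0.003, "dy": 0, "dz": 0, "ax": 0, "ay": 0, "az": 0}, {"dx": 0.002, "dy": 0, "dz": 0, "ax": 0, "ay": 0, "az": 0}, {"dx": 0.002, "dy": 0, "dz": 0, "ax": 0, "ay": 0, "az": 0}, {"dx": 0.002, "dy": 0, "dz": 0, "ax": 0, "ay": 0, "az": 0}, {"dx": 0.002, "dy": 0, "dz": 0, "ax": 0, "ay": 0, "az": 0}]}}

```text
time_s: 5.62
ee_pos: [0.5758, -0.0732, 0.2158]
eef_rot: [-3.141, 0.005, 1.511]
force: [-0.1, -3.4, 1.6]
grip_width: 0.0004
```

Call:
{"fn": "play_rows", "kwargs": {"commands": [{"dx": 0.0015, "dy": 0, "dz": 0, "ax": 0, "ay": 0, "az": 0}, {"dx": 0.0015, "dy": 0, "dz": 0, "ax": 0, "ay": 0, "az": 0}, {"dx": 0.001, "dy": 0, "dz": 0, "ax": 0, "ay": 0, "az": 0}, {"dx": 0.001, "dy": 0, "dz": 0, "ax": 0, "ay": 0, "az": 0}, {"dx": 0.001, "dy": 0, "dz": 0, "ax": 0, "ay": 0, "az": 0}]}}

```text
time_s: 6.03
ee_pos: [0.5758, -0.071, 0.2159]
eef_rot: [-3.141, 0.013, 1.509]
force: [-1.7, -9.8, 1.4]
grip_width: 0.0004
```

```bash
python3 -c "
from h import *
go(-.022,0,.214,1.512)"
```

```text
t 6.0333 p [ 0.5758 -0.071   0.2159] local -0.0226 -0.0 rpy [-3.141  0.013  1.509] F [-1.7 -9.8  1.4] w 0.0004
shift mm [ 0.6 -0.   1.9] turn deg [-0.05  0.72 -0.19]
```

The tool stopped at −0.0226 against an expected −0.022, with force rising to 10 N, so the row is against the stop. I press briefly once more, then back off and lift.

Call:
{"fn": "play_rows", "kwargs": {"commands": [{"dx": 0.0015, "dy": 0, "dz": 0, "ax": 0, "ay": 0, "az": 0}, {"dx": 0.0015, "dy": 0, "dz": 0, "ax": 0, "ay": 0, "az": 0}, {"dx": 0.0015, "dy": 0, "dz": 0, "ax": 0, "ay": 0, "az": 0}, {"dx": 0.001, "dy": 0, "dz": 0, "ax": 0, "ay": 0, "az": 0}, {"dx": 0.001, "dy": 0, "dz": 0, "ax": 0, "ay": 0, "az": 0}]}}

```text
time_s: 6.45
ee_pos: [0.5757, -0.0711, 0.2159]
eef_rot: [-3.141, 0.024, 1.504]
force: [-1.7, -8.6, 1.5]
grip_width: 0.0005
```

Call:
{"fn": "play_rows", "kwargs": {"commands": [{"dx": -0.003, "dy": 0, "dz": 0, "ax": 0, "ay": 0, "az": 0}, {"dx": -0.01, "dy": 0, "dz": 0, "ax": 0, "ay": 0, "az": 0}, {"dx": -0.01, "dy": 0, "dz": 0, "ax": 0, "ay": 0, "az": 0}, {"dx": 0, "dy": 0, "dz": -0.03, "ax": 0, "ay": 0, "az": 0}, {"dx": 0, "dy": 0, "dz": -0.03, "ax": 0, "ay": 0, "az": 0}]}}

```text
time_s: 6.87
ee_pos: [0.5724, -0.0942, 0.2715]
eef_rot: [-3.13, 0.02, 1.505]
force: [1.0, 0.3, 1.3]
grip_width: 0.0004
```

Call:
{"fn": "play_rows", "kwargs": {"commands": [{"dx": -0.01, "dy": -0.035, "dz": -0.005, "ax": 0, "ay": 0, "az": 0}, {"dx": 0, "dy": -0.035, "dz": 0, "ax": 0, "ay": 0, "az": 0}, {"dx": 0, "dy": -0.035, "dz": 0, "ax": 0, "ay": 0, "az": 0}, {"dx": 0, "dy": -0.035, "dz": 0, "ax": 0, "ay": 0, "az": 0}, {"dx": 0, "dy": -0.035, "dz": 0, "ax": 0, "ay": 0, "az": 0}]}}

```text
time_s: 7.28
ee_pos: [0.3962, -0.0954, 0.2816]
eef_rot: [-3.138, 0.018, 1.504]
force: [-0.5, -0.2, 1.2]
grip_width: 0.0004
```

```bash
python3 - <<'E'
from h import *
t=viewer.camera("top")[140:250,160:380]; s=viewer.camera("side")[160:315,240:365]
a=cv2.resize(t,(440,220),interpolation=cv2.INTER_CUBIC); b=cv2.resize(s,(340,422),interpolation=cv2.INTER_CUBIC)
m=np.zeros((422,780,3),np.uint8); m[:220,:440]=a; m[:,440:]=b
cv2.imwrite("pics/m2.png",m[...,::-1])
go(-.023,.150,.27,1.512-np.pi/2)
E
```

```text
t 7.3833 p [ 0.3948 -0.0953  0.2825] local -0.0574 0.1793 rpy [-3.139  0.019  1.504] F [1.2 0.1 0.6] w 0.0004
shift mm [34.9 29.  11.8] turn deg [ 0.72  0.96 89.52]
```

View pics/m2.png

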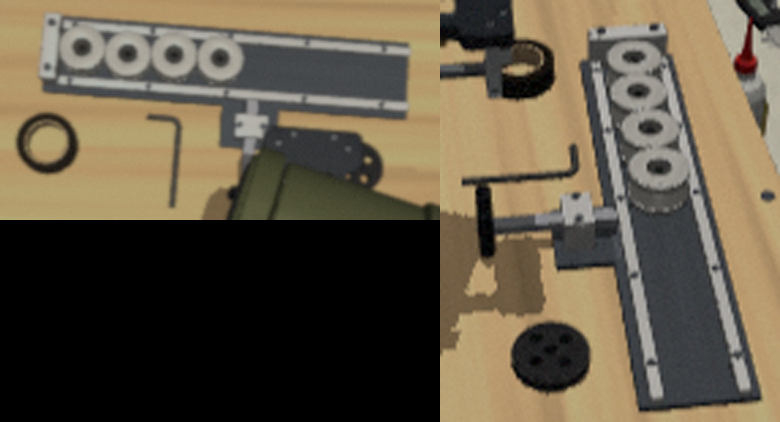

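All four rollers sit packed against the stop: in the top view the bores are at (83,46) to (220,58) of the crop, and the keeper is still drawn back at (485,222) of the side view. The other things look unmoved. I'll push the keeper with the fingers at their present yaw, where tool y points away from the robot.

Call:
{"fn": "play_rows", "kwargs": {"commands": [{"dx": 0.0175, "dy": 0.0145, "dz": 0, "ax": 0.5, "ay": 0, "az": 0}, {"dx": 0.0175, "dy": 0.0145, "dz": 0, "ax": 0, "ay": 0.5, "az": 0}, {"dx": 0, "dy": 0, "dz": 0, "ax": 0, "ay": 0.5, "az": -0.4}, {"dx": 0, "dy": 0, "dz": 0, "ax": 0, "ay": 0, "az": 0}, {"dx": 0, "dy": 0, "dz": 0, "ax": 0, "ay": 0, "az": 0}]}}

```text
time_s: 7.8
ee_pos: [0.4279, -0.0632, 0.2831]
eef_rot: [-3.134, -0.001, 1.508]
force: [-0.6, 0.6, 0.1]
grip_width: 0.0005
```

```bash
python3 -c "
from h import *
go(-.023,.155,.215,1.512)"
```

```text
t 7.8 p [ 0.4279 -0.0632  0.2831] local -0.0235 0.1481 rpy [-3.134e+00 -1.000e-03  1.508e+00] F [-0.6  0.6  0.1] w 0.0005
shift mm [ 0.4 -6.4 68.1] turn deg [-0.44 -0.03 -0.23]
```

Call:
{"fn": "play_rows", "kwargs": {"commands": [{"dx": 0, "dy": -0.007, "dz": 0.015, "ax": 0, "ay": 0, "az": 0}, {"dx": 0, "dy": 0, "dz": 0.018, "ax": 0, "ay": 0, "az": 0}, {"dx": 0, "dy": 0, "dz": 0.018, "ax": 0, "ay": 0, "az": 0}, {"dx": 0, "dy": 0, "dz": 0.014, "ax": 0, "ay": 0, "az": 0}, {"dx": 0, "dy": 0, "dz": 0.002, "ax": 0, "ay": 0, "az": 0}]}}

```text
time_s: 8.22
ee_pos: [0.4202, -0.0658, 0.2143]
eef_rot: [-3.136, 0.0, 1.506]
force: [-0.4, -0.6, -0.4]
grip_width: 0.0001
```

Call:
{"fn": "play_rows", "kwargs": {"commands": [{"dx": 0, "dy": 0.002, "dz": 0, "ax": 0, "ay": 0, "az": 0}, {"dx": 0, "dy": 0.004, "dz": 0, "ax": 0, "ay": 0, "az": 0}, {"dx": 0, "dy": 0.004, "dz": 0, "ax": 0, "ay": 0, "az": 0}, {"dx": 0, "dy": 0.004, "dz": 0, "ax": 0, "ay": 0, "az": 0}, {"dx": 0, "dy": 0.004, "dz": 0, "ax": 0, "ay": 0, "az": 0}]}}

```text
time_s: 8.63
ee_pos: [0.4402, -0.0685, 0.2167]
eef_rot: [-3.139, 0.001, 1.504]
force: [-0.3, -0.7, -0.4]
grip_width: 0.0005
```

```bash
python3 -c "
from h import *
go(-.023,.0865,.215,1.512)"
```

```text
t 8.6333 p [ 0.4402 -0.0685  0.2167] local -0.028 0.1355 rpy [-3.139e+00  1.000e-03  1.504e+00] F [-0.3 -0.7 -0.4] w 0.0005
shift mm [ 5.4 49.   1.5] turn deg [-0.17  0.06 -0.47]
```

Just short of contact, so I recentre on the plate by 5 mm and push.

Call:
{"fn": "play_rows", "kwargs": {"commands": [{"dx": 0.004, "dy": 0, "dz": 0, "ax": 0, "ay": 0, "az": -0.4}, {"dx": 0.001, "dy": 0.003, "dz": 0, "ax": 0, "ay": 0, "az": 0}, {"dx": 0, "dy": 0.004, "dz": 0, "ax": 0, "ay": 0, "az": 0}, {"dx": 0, "dy": 0.004, "dz": 0, "ax": 0, "ay": 0, "az": 0}, {"dx": 0, "dy": 0.004, "dz": 0, "ax": 0, "ay": 0, "az": 0}]}}

```text
time_s: 9.05
ee_pos: [0.4572, -0.064, 0.2173]
eef_rot: [-3.139, 0.002, 1.512]
force: [-1.5, -1.6, 1.0]
grip_width: 0.0007
```

Call:
{"fn": "play_rows", "kwargs": {"commands": [{"dx": 0, "dy": 0.004, "dz": 0, "ax": 0, "ay": 0, "az": 0}, {"dx": 0, "dy": 0.004, "dz": 0, "ax": 0, "ay": 0, "az": 0}, {"dx": 0, "dy": 0.004, "dz": 0, "ax": 0, "ay": 0, "az": 0}, {"dx": 0, "dy": 0.004, "dz": 0, "ax": 0, "ay": 0, "az": 0}, {"dx": 0, "dy": 0.004, "dz": 0, "ax": 0, "ay": 0, "az": 0}]}}

```text
time_s: 9.47
ee_pos: [0.4794, -0.0653, 0.2173]
eef_rot: [-3.138, 0.002, 1.512]
force: [-2.0, -0.4, -0.4]
grip_width: 0.0003
```

```bash
python3 -c "
from h import *
go(-.023,.0865,.215,1.512)"
```

```text
t 9.4667 p [ 0.4794 -0.0653  0.2173] local -0.0225 0.0965 rpy [-3.138e+00  2.000e-03  1.512e+00] F [-2.  -0.4 -0.4] w 0.0003
shift mm [-0.5 10.   2.3] turn deg [-0.19  0.09  0.01]
```

Call:
{"fn": "play_rows", "kwargs": {"commands": [{"dx": 0, "dy": 0.003, "dz": 0, "ax": 0, "ay": 0, "az": 0}, {"dx": 0, "dy": 0.002, "dz": 0, "ax": 0, "ay": 0, "az": 0}, {"dx": 0, "dy": 0.002, "dz": 0, "ax": 0, "ay": 0, "az": 0}, {"dx": 0, "dy": 0.002, "dz": 0, "ax": 0, "ay": 0, "az": 0}, {"dx": 0, "dy": 0.001, "dz": 0, "ax": 0, "ay": 0, "az": 0}]}}

```text
time_s: 9.88
ee_pos: [0.4895, -0.0658, 0.2171]
eef_rot: [-3.134, 0.001, 1.512]
force: [-21.8, 1.7, 10.0]
grip_width: 0.0006
```

Call:
{"fn": "play_rows", "kwargs": {"commands": [{"dx": 0, "dy": 0.001, "dz": 0, "ax": 0, "ay": 0, "az": 0}, {"dx": 0, "dy": 0.001, "dz": 0, "ax": 0, "ay": 0, "az": 0}, {"dx": 0, "dy": 0.001, "dz": 0, "ax": 0, "ay": 0, "az": 0}, {"dx": 0, "dy": 0.001, "dz": 0, "ax": 0, "ay": 0, "az": 0}, {"dx": 0, "dy": 0.001, "dz": 0, "ax": 0, "ay": 0, "az": 0}]}}

```text
time_s: 10.3
ee_pos: [0.4892, -0.0658, 0.2174]
eef_rot: [-3.118, 0.001, 1.512]
force: [-12.3, 1.0, 5.8]
grip_width: 0.0006
```

```bash
python3 -c "
from h import *
go(-.023,.0865,.215,1.512)"
```

```text
t 10.3 p [ 0.4892 -0.0658  0.2174] local -0.0225 0.0867 rpy [-3.118e+00  1.000e-03  1.512e+00] F [-12.3   1.    5.8] w 0.0006
shift mm [-0.5  0.3  2.4] turn deg [-1.34  0.07  0.  ]
```

The keeper hit its hard stop at local y = 0.0867 (predicted 0.0865). I back off and check with a picture.

Call:
{"fn": "play_rows", "kwargs": {"commands": [{"dx": 0, "dy": -0.004, "dz": 0, "ax": 0, "ay": 0, "az": 0}, {"dx": 0, "dy": -0.015, "dz": 0, "ax": 0, "ay": 0, "az": 0}, {"dx": 0, "dy": -0.015, "dz": 0, "ax": 0, "ay": 0, "az": 0}, {"dx": 0, "dy": -0.01, "dz": -0.03, "ax": 0, "ay": 0, "az": 0}, {"dx": 0, "dy": 0, "dz": -0.035, "ax": 0, "ay": 0, "az": 0}]}}

```text
time_s: 10.72
ee_pos: [0.4432, -0.0625, 0.2789]
eef_rot: [-3.108, -0.001, 1.512]
force: [1.5, -0.0, 0.1]
grip_width: 0.0003
```

Call:
{"fn": "play_rows", "kwargs": {"commands": [{"dx": -0.03, "dy": -0.02, "dz": -0.02, "ax": 0, "ay": 0, "az": 0}, {"dx": -0.035, "dy": -0.01, "dz": 0, "ax": 0, "ay": 0, "az": 0}, {"dx": -0.035, "dy": -0.01, "dz": 0, "ax": 0, "ay": 0, "az": 0}, {"dx": -0.035, "dy": 0, "dz": 0, "ax": 0, "ay": 0, "az": 0}, {"dx": 0, "dy": 0, "dz": 0, "ax": 0, "ay": 0, "az": 0}]}}

```text
time_s: 11.13
ee_pos: [0.3957, -0.1985, 0.3089]
eef_rot: [-3.123, 0.004, 1.519]
force: [0.5, 0.4, -0.2]
grip_width: 0.0005
```

```bash
python3 - <<'E'
from h import *
t=viewer.camera("top")[140:250,160:380]; s=viewer.camera("side")[160:315,240:365]
a=cv2.resize(t,(440,220),interpolation=cv2.INTER_CUBIC); b=cv2.resize(s,(340,422),interpolation=cv2.INTER_CUBIC)
m=np.zeros((422,780,3),np.uint8); m[:220,:440]=a; m[:,440:]=b
cv2.imwrite("pics/m3.png",m[...,::-1])
go(-.023,.0865,.215,1.512)
E
```

```text
t 11.2333 p [ 0.3962 -0.1953  0.3088] local -0.1571 0.1719 rpy [-3.123e+00  3.000e-03  1.520e+00] F [-0.8  0.8  0.4] w 0.0004
shift mm [133.7  88.2  91.8] turn deg [-1.09  0.16  0.44]
```

View pics/m3.png

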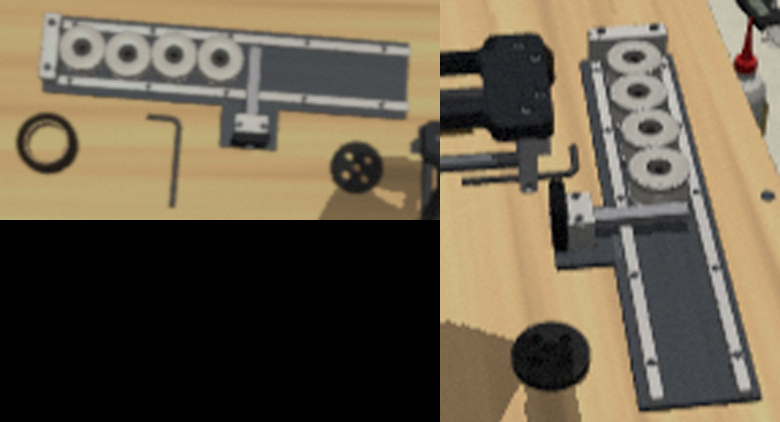

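The keeper bar lies across the track behind the last roller (top crop: bar at (254,80), tip ~(256,48)). The rollers, tape, hex key and wheel sit where they were. I'll run a quick numeric check of the rollers and hand in.

```bash
python3 - <<'E'
from h import *
from station import workorder
p=(np.float64([(83,46),(128,52),(174,54),(220,58)])+.5)/2-.5+(160,140)
w=onz("top",p,[.226]*4)[:,:2]+[.001,.0022]  # half the top/side offset, as in the track fit
print(np.c_[(w-C)@U,(w-C)@N].round(4))
print(workorder.hand_in())
E
```

```text
[[ 0.1274 -0.0015]
 [ 0.0878  0.0007]
 [ 0.0474 -0.0008]
 [ 0.0068 -0.0005]]
the job is handed in; nothing more can be done
None
```

The row of four rollers is home against the end stop and the keeper is in behind the last roller. The job was handed in at about 11 s of the 45 s allowed; no verdict was reported.

- **Row:** I pushed roller 4 along the track at about 50 mm/s with shut fingers, and the drag was about 3 N. The tool stopped at track x = −0.0226, where −0.022 was expected, as the force rose to about 10 N.
- **Keeper:** I pushed its plate until it hit the hard stop. The tool was then at track y = 0.0867, where 0.0865 was predicted for fully in. The force at the stop peaked at about 24 N, well under the 120 N wrist limit.
- **Last checks:** The final pictures show the bar across the track behind roller 4, and the rollers, tape, hex key and wheel where they were. Roller centres measured x = 0.127, 0.088, 0.047 and 0.007, against 0.1295, 0.0885, 0.0475 and 0.0065. The robot was clear of everything.
- **Disagreements:** Roller 1 read 2 mm short, which is within the error of picking pixels by eye. The two cameras disagreed by about 4–5 mm along the track, and most triangulated heights came out 4–6 mm too high (the keeper plate 12 mm), so I used the mean of both views. The tool's contact positions at both stops agreed with that mean to within about 1 mm.
- **Refused call:** The first move call was refused because its rows left fields out. Nothing moved, and I sent it again in full.

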